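# Snap a rack peg home and prove that it holds

### The arm

A 7-joint arm with a two-finger parallel gripper is mounted at the origin on a cart in front of the work surface, level with it; the furniture and walls round the work are solid. World frame = base frame: x ahead of the robot, y to its left, z up, the work surface at z = 0. Lengths are in m, angles in rad, forces in N, time in s.
With the tool pointing down it reaches from about 0.4 to 0.85 m from the base axis. Payload 4.5 kg.
Tool frame: the origin (TCP) lies midway between the tips of the shut fingers; the grasp point (between the pads) lies 19 mm behind it; x points along the fingers, y is the direction in which the jaws open and shut, and the axes are right-handed (so a half turn about x gives the same grasp; the last joint's range is limited). The gripper opens to 88 mm and grips with 3 to 60 N. Pads are 18 mm wide; open, the fingers measure 123 mm over their backs; the gripper's body (75 mm by 187 mm) begins 45 mm behind the grasp point.
Start: joints at [-1.172, 0.689, -0.195, 1.565, 0.157, 0.902, -0.215], TCP at [0.223, 0.584, 0.239] pointing down, gripper open.
Joint ranges: [-3.01, 3.01], [-0.46, 2.08], [-1.47, 1.51], [0.13, 2.56], [-1, 4.14], [0.04, 2.09], [-2.66, 2.66]. Speed limits (rad/s): [2.57, 2.57, 3.14, 3.14, 3.14, 3.14, 3.14].

### API

Orientations are given as a unit quaternion [x, y, z, w].
In Python, from plant import r gives the robot as it stands.
- The arm moves only by the tool arm_command, never from a script. Its argument "plan" is a list of rows, each a list of 5 numbers: the finger opening in m, from 0 to 0.0881, then the shift along the tool's x, y, z in m, then the turn about the tool's x in rad. In form: [[grip, dx, dy, dz, roll], ...]. A call has 1 to 12 rows; each row shifts and turns the commanded pose from where the row before left it, along the tool's axes as they then stand; what a row does not reach is not made up. A row lasts 1/8 s, in which the tool goes at most 62.5 mm and 10.7 degrees, less where a joint would pass 70% of its speed; a pose out of reach is approached as far as the arm can. A call is refused whole if a number of a shift passes 0.0625 or a number of a turn 0.188, either way. A call with a gripper value outside its range is refused whole. The fingers move at their own pace and stop on an object; "force" is the grip in N (left out, the last holds). Time passes only in rows, so rows that do not move let the fingers close. It gives the time, the measured TCP pose, the force and the opening at its end, in the units of the state.
- r.get_state(): the state, without advancing time (a new reading comes with each control period).
- r.snapshot(name): name is "scene" or "side" or "wrist"; returns (picture, depth): 420x560x3 uint8, red, green, blue; 420x560 float32, m along the optical axis (not along the pixel's ray), 0 where there is no reading.
- r.calibration(name): a dict with "fx", "fy", "cx", "cy" (pixels), "eye" and "orientation" of the camera in the world; the wrist camera has in their place "mount" (4x4, takes a point from camera to tool coordinates, whose origin is the TCP and whose axes are the tool frame's). Camera axes: x right, y down, z forward; pixel columns grow to the right and rows downward; lengths in m; the calibration is good to about 2 mm. A picture is of the moment at which its call begins: read the wrist's pose just before it. calibration takes no time and is no camera call.
- r.finish_job(): hands the job in, once; it reports no verdict.
The state is a dict: "clock": time; "q": joint angles; "qd": joint speeds; "joint_torque": joint torques, N m; "tool_pos": TCP position; "eef_rot": TCP orientation; "contact_force": force on the tool from outside, world axes, zero at the start; "moment": the same for the moment, N m; "opening": opening from 0.0 (shut) to 1.0 (fully open).
Only numpy, scipy, OpenCV 4.12 (cv2) and the standard library are available. Lean on these libraries where they do the work, as an engineer would, in place of code of your own. Each camera call takes 0.05 s, during which the arm holds its last target.

### The job

Take the collared wooden peg out of the dark peg block, leaving the plain dowel there, and press it straight down into the empty middle socket of the canvas drying rack until the spring catch snaps in and the collar sits flush on the rack, pressing with no more than 40 newtons. Then prove that it holds: pull straight up on it with a slowly rising force to about 15 newtons, hold it there for a second, and never pull with more than 25. Let go and leave the peg locked upright in its socket.

Things in the scene. Friction and masses are not known exactly. Their poses are not given: they have to be found in the camera images.
- rack: Canvas drying rack: fixed block of pale wood 100 x 340 x 46 mm, origin at the centre of its underside on the desk, y along its length. Three places in a row in its top: those at y = -110 and +110 mm hold fixed pegs (standing 52 mm above the top), the middle one is the empty socket. On its front (-x) face each place has a small steel plate with a stud.
- socket (a point): Centre of the mouth of the empty middle socket, at the rack's top (46 mm above the desk), axes as the rack's. The socket is an upright square hole, 23 x 23 mm, open down to the desk, with a 3 mm chamfer at the mouth. A spring catch reaches 4.5 mm into it from the -x side, its underside 26 mm below the mouth.
- catch (a joint): Spring catch in the socket: 0 = shut (fully in); grows to at most 0.005 m as the peg's tapered foot pushes it back. Getting the peg past it takes about 4 to 12 N downward; it snaps to 0 behind the foot as the peg comes home. Pulled up, the home peg rises about 2 mm until its foot meets the catch, and stops hard.
- peg_grip (a point): Middle of the handle of the loose collared peg (wood, 40 to 85 g, round, z up its axis). Handle 24 mm in diameter, from 22 mm below to 24 mm above this point; collar 32 mm in diameter, 6 mm thick, underside 28 mm below it; then a 20 mm shank, a groove and a tapered foot, tip 68 mm below it. At the start it hangs by its collar in a hole of the peg block.
- peg_collar (a point): Centre of the underside of the collared peg's collar, 28 mm below peg_grip. When the peg is home it lies at the socket's mouth.
- peg_block: Peg block: fixed block of dark wood 64 x 170 x 46 mm, origin at the centre of its underside on the desk, y along its length. Two square 24 mm holes right through it at y = -45 and +45 mm; one holds the collared peg and the other the plain dowel, either way round.
- dowel_grip (a point): Point on the plain dowel (loose, wood, straight, 18 mm in diameter, 90 mm long, no collar), 68 mm above its foot, which stands on the desk in the other hole of the peg block. Not to be used.

How it is judged:
By the outcome, as a careful person would: the job done as asked, in the order asked, and still so for the second after the job is handed in, with the robot touching nothing.
It also fails if it takes over 64 s, if anything falls off the work surface, if the arm or the gripper's body presses on something with over 40 N, if the wrist force passes 120 N, or if a joint passes its speed limit or range.

## Working session

There is one attempt and no reset: what is moved stays moved. The work goes in short steps, Python scripts to look and compute and a tool call to move; the robot and the scene stay as the last step left them, time stands still between calls to the robot, and variables do not carry over. Pictures are saved under pics/ and viewed, and the job is handed in when it is done.

Besides the shell and the picture viewer there is one more tool, called after ">>>" as a command line: name --pt "numbers of a row" for each row, then --argument value for the rest. arm_command: Moves the arm, as the interface text tells. Its arguments: {"type":"object","properties":{"plan":{"type":"array","items":{"type":"array","items":{"type":"number"}}},"force":{"type":"number"}},"required":["plan"]}

```bash
mkdir -p pics; ls
python3 - <<'E'
from plant import r
import cv2,numpy as np
s=r.get_state();print(s)
for n in("scene","side","wrist"):
    im,d=r.snapshot(n);cv2.imwrite(f"pics/{n}0.png",im[:,:,::-1]);np.save(f"pics/{n}0.npy",d);print(n,r.calibration(n))
E
```

```text
pics
{'clock': 0.0, 'q': array([-1.17223669,  0.69000837, -0.19452355,  1.56630232,  0.15732282,
        0.9024852 , -0.21509896]), 'qd': array([ 2.21965434e-03,  8.64657234e-04, -1.16093956e-03, -7.98146793e-04,
        2.18318305e-03,  7.12157558e-04,  2.80089211e-05]), 'joint_torque': array([ 6.43450985e-04, -5.27573776e+01, -1.26631949e+00, -1.53425556e+01,
       -5.25580219e-02,  6.87001608e-03,  1.67842209e-04]), 'tool_pos': array([0.22278058, 0.58329449, 0.23790617]), 'eef_rot': array([ 0.12757698,  0.69545363, -0.12884862,  0.69531748]), 'contact_force': array([ 0.39199417, -0.25622165, -0.47771384]), 'moment': array([0.01164673, 0.005993  , 0.04419214]), 'opening': 1.0000527374341226}
scene {'fx': 408.9472200835486, 'fy': 408.9472200835486, 'cx': 275.23226484510286, 'cy': 205.5208921305901, 'eye': array([-0.07937001, -0.33076557,  0.61766381]), 'orientation': array([ 0.78415936, -0.41559043,  0.20503259, -0.41272307])}
side {'fx': 396.240784833068, 'fy': 396.240784833068, 'cx': 272.9308436091294, 'cy': 206.72780444211426, 'eye': array([0.4233674 , 0.82489598, 0.49503683]), 'orientation': array([-0.08219182,  0.86211135, -0.49841393,  0.03990091])}
wrist {'fx': 362.4010622506576, 'fy': 362.4010622506576, 'cx': 281.17878145041215, 'cy': 214.5535838568351, 'mount': array([[-3.50761525e-04, -2.66645294e-01,  9.63794669e-01,
        -1.45881393e-01],
       [ 9.99999882e-01, -4.17774745e-04,  2.48355611e-04,
        -6.72718180e-04],
       [ 3.36426217e-04,  9.63794642e-01,  2.66645409e-01,
        -6.89871405e-02],
       [ 0.00000000e+00,  0.00000000e+00,  0.00000000e+00,
         1.00000000e+00]])}
```

View pics/scene0.png

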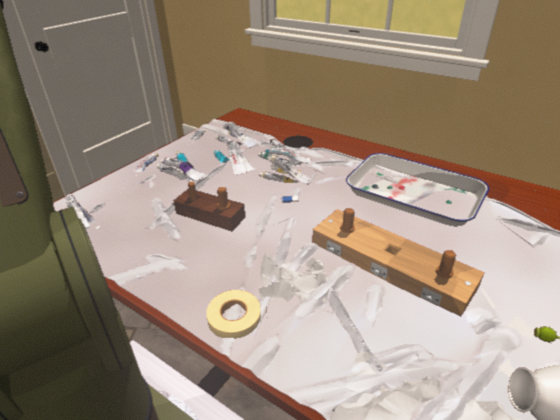

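View pics/side0.png

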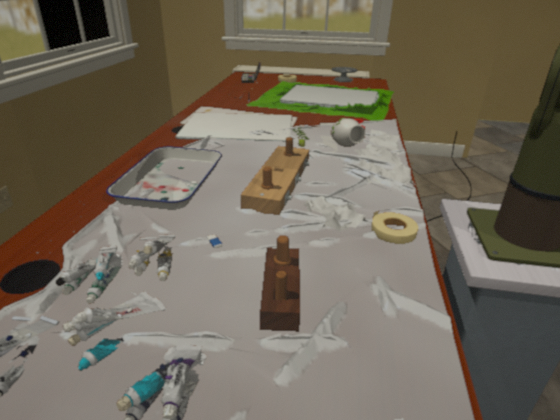

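View pics/wrist0.png

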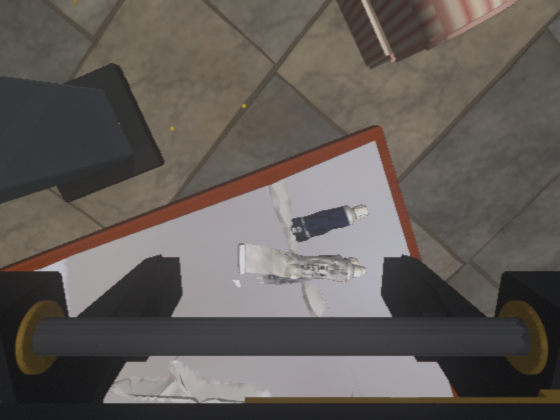

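The scene view shows the dark block near (210,208) with two pegs at (192,188) and (222,197), and the rack near (395,258) with its empty socket at about (395,246). The side view shows the block at (281,288), where the farther peg (283,250) seems to be the collared one. I'll enlarge both views and measure.

```bash
cat > h.py <<'E'
import numpy as np,cv2
from scipy.spatial.transform import Rotation as R
from plant import r
def ray(n,uv,st=None):
    c=r.calibration(n);d=np.array([(uv[0]-c['cx'])/c['fx'],(uv[1]-c['cy'])/c['fy'],1.])
    if 'eye' in c: return np.array(c['eye']),R.from_quat(c['orientation']).as_matrix()@d
    M=np.array(c['mount']);T=R.from_quat(st['eef_rot']).as_matrix()
    return st['tool_pos']+T@M[:3,3],T@M[:3,:3]@d
def plane(n,uv,z,st=None):
    e,d=ray(n,uv,st);return e+d*(z-e[2])/d[2]
def cloud(n,dep,st=None):
    v,u=np.mgrid[:dep.shape[0],:dep.shape[1]]
    c=r.calibration(n)
    P=np.stack([(u-c['cx'])/c['fx']*dep,(v-c['cy'])/c['fy']*dep,dep],-1)
    if 'eye' in c: return P@R.from_quat(c['orientation']).as_matrix().T+c['eye']
    M=np.array(c['mount']);T=R.from_quat(st['eef_rot']).as_matrix()
    return (P@M[:3,:3].T+M[:3,3])@T.T+st['tool_pos']
E
python3 - <<'E'
from h import *
a=cv2.imread('pics/scene0.png');b=cv2.imread('pics/side0.png')
A=cv2.resize(a[165:235,160:260],(800,560),interpolation=2)
cv2.imwrite('pics/c1.png',A)
cv2.imwrite('pics/c2.png',cv2.resize(b[225:335,240:320],(436,600),interpolation=2))
cv2.imwrite('pics/c3.png',cv2.resize(a[195:310,300:490],(800,484),interpolation=2))
for n in('scene','side'):
    im=a if n=='scene' else b
    P=cloud(n,np.load(f'pics/{n}0.npy'))
    hsv=cv2.cvtColor(im,cv2.COLOR_BGR2HSV)
    v,u=np.mgrid[:420,:560]
    for name,(u0,u1,v0,v1) in {'scene':{'blk':(165,255,170,235),'rack':(305,490,200,310)},'side':{'blk':(250,315,230,335),'rack':(235,320,130,215)}}[n].items():
        m=(u>u0)&(u<u1)&(v>v0)&(v<v1)&(hsv[...,1]>70)
        top=m&(abs(P[...,2]-.046)<.004)
        q=P[top];print(n,name,len(q),q.mean(0))
        rc=cv2.minAreaRect((q[:,:2]*1000).astype(np.float32));print(rc)
        hi=m&(P[...,2]>.06);k,l,s,ce=cv2.connectedComponentsWithStats(hi.astype(np.uint8))
        for i in range(1,k):
            if s[i,4]>10:
                p=P[l==i];print('  pk',ce[i],s[i],p.mean(0),p[:,2].max(), p[p[:,2]>p[:,2].max()-.006].mean(0))
E
```

```text
scene blk 822 [0.49691295 0.2841002  0.04645481]
((501.7088623046875, 289.474365234375), (64.36731719970703, 170.77696228027344), 7.801383972167969)
  pk [191.70238095 188.3452381 ] [188 182   9  14  84] [0.49307049 0.33171179 0.07723892] 0.09204362137753863 [0.49403429 0.33378806 0.0896645 ]
  pk [222.         195.66891892] [217 187  12  18 148] [0.50363134 0.24190001 0.08225576] 0.09988805978735993 [0.50662379 0.24422889 0.09745911]
scene rack 4998 [ 0.57584425 -0.17032671  0.04668686]
((584.8388671875, -151.4583282470703), (342.1038818359375, 107.07762145996094), 84.52787017822266)
  pk [348.23684211 217.41052632] [343 208  11  20 190] [ 0.5810834  -0.04879893  0.08842869] 0.617663807770789 [-0.07937001 -0.33076557  0.61766381]
  pk [447.41132075 260.77735849] [440 250  16  22 265] [ 0.5636388  -0.26279017  0.08539161] 0.617663807770789 [-0.07937001 -0.33076557  0.61766381]
side blk 1792 [0.49803716 0.30992236 0.04480416]
((500.553955078125, 293.8354187011719), (61.8961296081543, 168.9395294189453), 7.683840751647949)
  pk [282.18577075 246.33201581] [276 235  13  23 253] [0.50626113 0.2551387  0.08164986] 0.0976265901613223 [0.50663813 0.25194762 0.09520232]
  pk [280.28019324 280.12077295] [275 271  12  20 207] [0.49511319 0.34150865 0.07814009] 0.08966418358176204 [0.49517868 0.33916651 0.08762966]
side rack 1650 [ 0.58087697 -0.12344954  0.04446155]
((581.6781616210938, -150.26449584960938), (343.4555358886719, 98.48784637451172), 84.29263305664062)
  pk [288.47126437 143.86206897] [285 137   8  14  87] [ 0.56911174 -0.23979144  0.08369865] 0.4950368253916617 [0.4233674  0.82489598 0.49503683]
  pk [266.48734177 174.09493671] [262 166  10  17 158] [ 0.59021834 -0.02384466  0.08598688] 0.4950368253916617 [0.4233674  0.82489598 0.49503683]
```

```bash
ls pics
```

```text
c1.png
c2.png
c3.png
scene0.npy
scene0.png
side0.npy
side0.png
wrist0.npy
wrist0.png
```

View pics/c1.png

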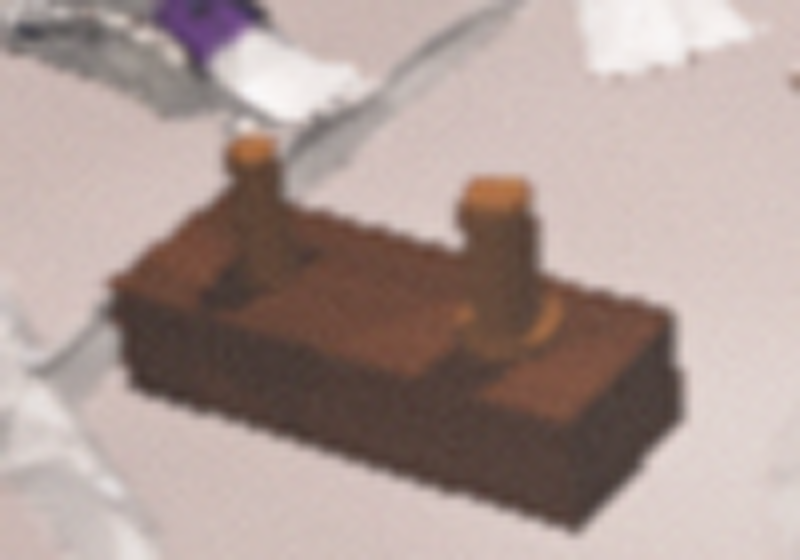

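View pics/c2.png

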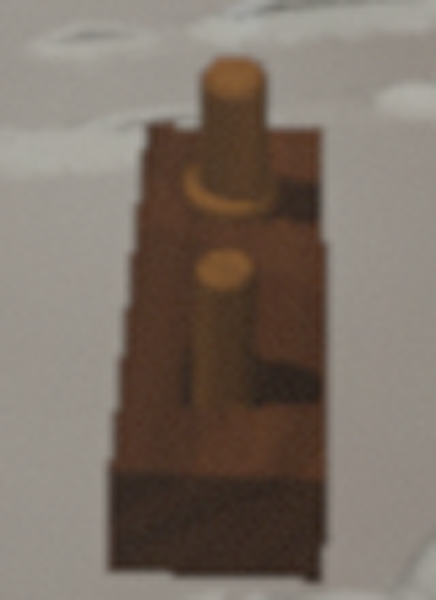

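View pics/c3.png

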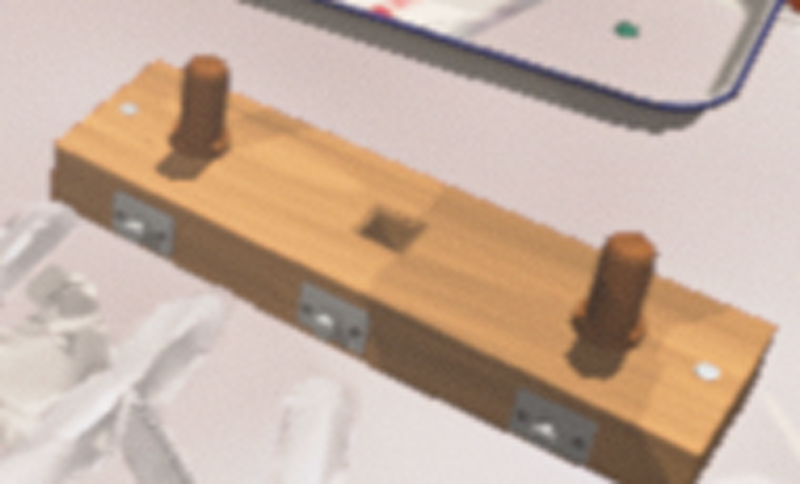

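The collared peg is the one at the block's -y hole, with its collar visible in the c1 crop at (505,320), so at world (0.507,0.247). The dowel has no collar and stands at (0.495,0.337). The empty socket is at (390,228) in c3. Next I'll work out the tool axes and the shifts.

```bash
cat >> h.py <<'E'
def to(p,st=None):
    st=st or r.get_state();T=R.from_quat(st['eef_rot']).as_matrix()
    return T.T@(np.array(p)-st['tool_pos'])
def show():
    s=r.get_state();T=R.from_quat(s['eef_rot']).as_matrix()
    print('t',s['clock'],'p',s['tool_pos'].round(4),'x',T[:,0].round(4),'y',T[:,1].round(4),'jawyaw',np.degrees(np.arctan2(T[1,1],T[0,1])).round(2),'F',s['contact_force'].round(2),'M',s['moment'].round(3),'open',s['opening'])
    return s
E
python3 - <<'E'
from h import *
show();print(to([.45,.247,.24]),to([.507,.247,.20]))
E
```

```text
t 0.15 p [0.2228 0.5834 0.2381] x [-4.0e-04 -1.3e-03 -1.0e+00] y [ 0.3567  0.9342 -0.0013] jawyaw 69.1 F [-0.24  0.2  -0.03] M [ 0.021  0.033 -0.017] open 1.0002373728618383
[-0.00153549 -0.23328732  0.33220492] [ 0.03844276 -0.21290371  0.38545197]
```

>>> arm_command --pt "0.088 0.004 -0.022 0.037 0" --pt "0.088 0.004 -0.022 0.037 0" --pt "0.088 0.004 -0.022 0.037 0" --pt "0.088 0.004 -0.022 0.037 0" --pt "0.088 0.004 -0.022 0.037 0" --pt "0.088 0.004 -0.022 0.037 0" --pt "0.088 0.004 -0.022 0.037 0" --pt "0.088 0.004 -0.022 0.037 0" --pt "0.088 0.004 -0.022 0.037 0" --pt "0.088 0.004 -0.022 0.037 0" --pt "0.088 0 0 0 -0.134" --pt "0.088 0 0 0 -0.134"

```text
clock: 1.65
tool_pos: [0.4904, 0.2455, 0.1984]
eef_rot: [0.033, 0.706, -0.033, 0.706]
contact_force: [-0.4, -0.0, -0.8]
opening: 1.002
```

Run:
```python
from h import *
s=show();im,d=r.snapshot('wrist');cv2.imwrite('pics/w1.png',im[:,:,::-1]);np.save('pics/w1.npy',d)
```

```text
t 1.65 p [0.4904 0.2455 0.1984] x [-5.e-04 -4.e-04 -1.e+00] y [ 9.390e-02  9.956e-01 -5.000e-04] jawyaw 84.61 F [-0.4  -0.01 -0.78] M [0.019 0.005 0.002] open 1.001818687510514
```

View pics/w1.png

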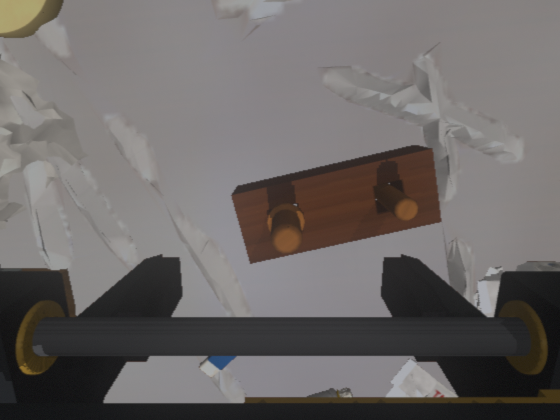

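The wrist view shows the collared peg's top at about (286,239) with its collar ring at (286,216), and the dowel's top at (405,209).

```bash
cat > m1.py <<'E'
from h import *
import sys
s=show();im,d=r.snapshot('wrist')
P=cloud('wrist',d,s);v,u=np.mgrid[:420,:560]
hsv=cv2.cvtColor(im,cv2.COLOR_RGB2HSV)
m=(abs(P[...,2]-.098)<.006)&(v<315)&(hsv[...,1]>90)&(np.hypot(P[...,0]-.507,P[...,1]-.247)<.05)
k,l,st,ce=cv2.connectedComponentsWithStats(m.astype(np.uint8))
for i in range(1,k):
    if st[i,4]>40:
        p=P[l==i];(c,rad)=cv2.minEnclosingCircle(np.argwhere(l==i)[:,::-1].astype(np.float32));
        print(st[i],c,rad,np.median(p,0),plane('wrist',c,.098,s),to(plane('wrist',c,.098,s),s))
m=(abs(P[...,2]-.046)<.005)&(v<315)&(hsv[...,1]>60)&(np.hypot(P[...,0]-.5,P[...,1]-.29)<.12)
q=P[m];print(cv2.minAreaRect((q[:,:2]*1000).astype(np.float32)))
E
python3 m1.py
```

```text
t 1.7 p [0.4903 0.2458 0.1984] x [-5.e-04 -3.e-04 -1.e+00] y [ 8.94e-02  9.96e-01 -3.00e-04] jawyaw 84.87 F [-0.02  0.4  -0.21] M [-0.026  0.044 -0.005] open 0.9960459659066455
[271 223  31  31 764] (286.0, 238.0) 15.811488151550293 [0.50721189 0.24723307 0.09722963] [0.50690841 0.24725305 0.098     ] [0.1004008  0.00301517 0.0164865 ]
((502.68035888671875, 291.73309326171875), (64.5035400390625, 170.18658447265625), 7.800072193145752)
```

Peg located at (0.507, 0.247), upright. I'll descend, tips about 5 mm above the collar, and close.

>>> arm_command --pt "0.07 0.02 0.003 0.0165 0" --pt "0.06 0.03 0 0 0" --pt "0.06 0.03 0 0 0" --pt "0.06 0.03 0 0 0" --pt "0.06 0.02 0 0 0" --pt "0.06 0.01 0 0 0" --pt "0.06 0 0 0 0" --force 30

```text
clock: 2.62
tool_pos: [0.5066, 0.2478, 0.0584]
eef_rot: [0.034, 0.706, -0.035, 0.706]
contact_force: [0.3, 0.5, 0.1]
opening: 0.68
```

Run:
```python
from h import *
s=show();im,d=r.snapshot('wrist');cv2.imwrite('pics/w2.png',im[:,:,::-1])
```

```text
t 2.625 p [0.5066 0.2478 0.0584] x [-6.e-04 -5.e-04 -1.e+00] y [ 9.740e-02  9.952e-01 -6.000e-04] jawyaw 84.41 F [0.27 0.53 0.14] M [-0.017 -0.02  -0.021] open 0.6796759452031832
```

View pics/w2.png

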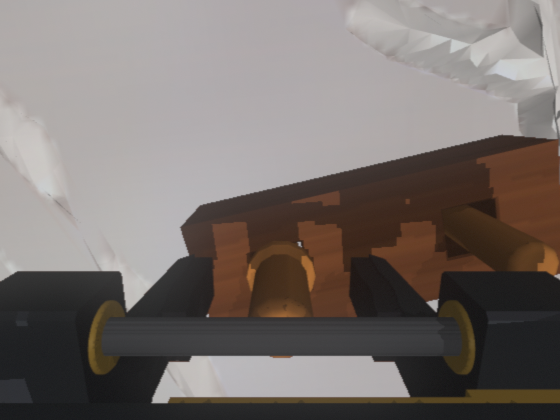

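The peg stands midway between the fingers, handle at (283,285), and the pads clear its collar. Closing now.

>>> arm_command --pt "0.02 0 0 0 0" --pt "0.015 0 0 0 0" --pt "0.015 0 0 0 0" --pt "0.015 0 0 0 0" --pt "0.015 0 0 0 0" --pt "0.015 0 0 0 0" --force 50

```text
clock: 3.42
tool_pos: [0.507, 0.2478, 0.0589]
eef_rot: [0.034, 0.706, -0.034, 0.706]
contact_force: [-0.2, 0.2, 3.4]
opening: 0.26
```

```bash
python3 -c "
from h import *
show()"
```

```text
t 3.425 p [0.507  0.2478 0.0589] x [ 3.e-04  2.e-04 -1.e+00] y [9.670e-02 9.953e-01 2.000e-04] jawyaw 84.45 F [-0.22  0.15  3.37] M [ 0.     0.06  -0.052] open 0.2598416773259015
```

Gripped (opening about 23 mm). Lifting.

>>> arm_command --pt "0.015 -0.01 0 0 0" --pt "0.015 -0.02 0 0 0" --pt "0.015 -0.03 0 0 0" --pt "0.015 -0.03 0 0 0" --pt "0.015 -0.03 0 0 0" --pt "0.015 -0.02 0 0 0" --pt "0.015 0 0 0 0"

```text
clock: 4.3
tool_pos: [0.5076, 0.2482, 0.2003]
eef_rot: [0.035, 0.705, -0.034, 0.707]
contact_force: [-0.1, -1.0, -2.1]
opening: 0.255
```

Run:
```python
from h import *
s=show();im,d=r.snapshot('wrist');cv2.imwrite('pics/w3.png',im[:,:,::-1])
im,d=r.snapshot('side');cv2.imwrite('pics/s3.png',cv2.resize(im[130:340,200:480,::-1],(800,600)))
print(to([.56,-.151,.2]))
```

```text
t 4.3 p [0.5076 0.2482 0.2003] x [ 0.0029  0.0018 -1.    ] y [0.0968 0.9953 0.002 ] jawyaw 84.44 F [-0.12 -0.97 -2.08] M [-0.004  0.015  0.025] open 0.2549745008051697
[-0.00151514 -0.39134515  0.09179965]
```

View pics/w3.png

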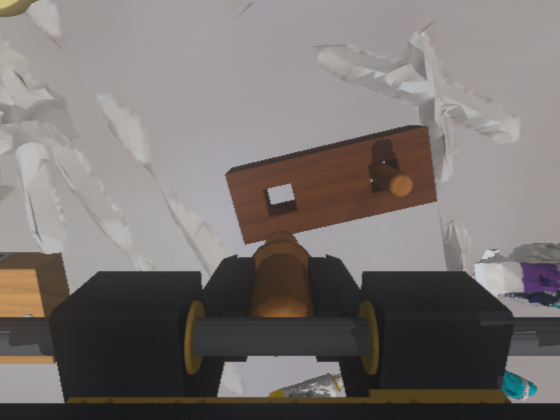

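View pics/s3.png

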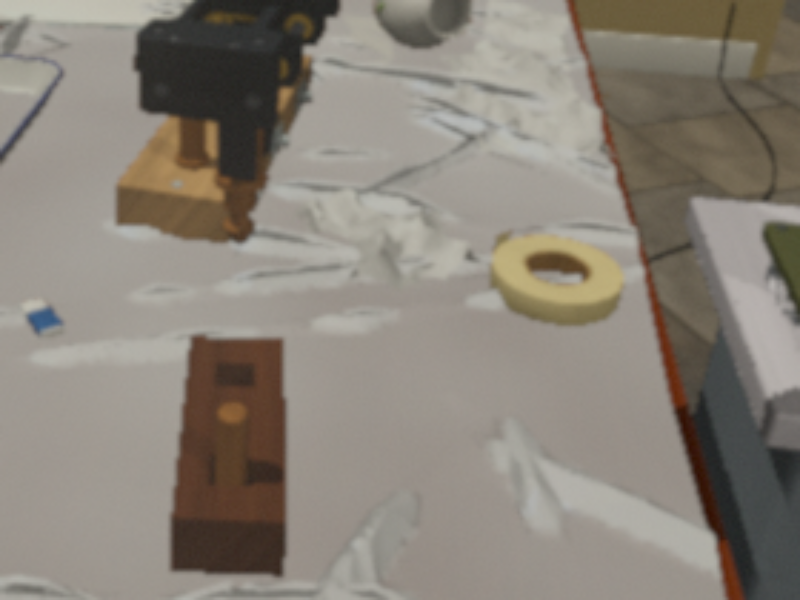

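The peg is held upright, foot at (240,235) in the side crop, and its hole at (236,373) is empty. The dowel still stands in the block. Moving over the rack.

>>> arm_command --pt "0.015 0 -0.02 0.006 0" --pt "0.015 0 -0.039 0.0115 0" --pt "0.015 0 -0.039 0.0115 0" --pt "0.015 0 -0.039 0.0115 0" --pt "0.015 0 -0.039 0.0115 0" --pt "0.015 0 -0.039 0.0115 0" --pt "0.015 0 -0.039 0.0115 0" --pt "0.015 0 -0.039 0.0115 0" --pt "0.015 0 -0.039 0.0115 0" --pt "0.015 0 -0.039 0.0115 0" --pt "0.015 0 -0.02 0.006 0" --pt "0.015 0 0 0 0"

```text
clock: 5.9
tool_pos: [0.5835, -0.1535, 0.1977]
eef_rot: [0.035, 0.707, -0.035, 0.706]
contact_force: [0.0, 0.6, -1.6]
opening: 0.255
```

```bash
cat > m2.py <<'E'
from h import *
import sys
s=show();im,d=r.snapshot('wrist');cv2.imwrite(f'pics/{sys.argv[1]}.png',im[:,:,::-1])
P=cloud('wrist',d,s);v,u=np.mgrid[:420,:560]
top=(abs(P[...,2]-.046)<.004)&(v<320)
# hole: non-top pixels near expected
near=(np.hypot(P[...,0]-.583,P[...,1]+.151)<.04)|((P[...,2]<.04)&(np.hypot(P[...,0]-.583,P[...,1]+.151)<.03))
print('top',top.sum())
hsv=cv2.cvtColor(im,cv2.COLOR_RGB2HSV)
h=(~top)&near&(P[...,2]<.043)
k,l,st,ce=cv2.connectedComponentsWithStats(h.astype(np.uint8))
for i in range(1,k):
    if st[i,4]>60:
        pts=np.argwhere(l==i)[:,::-1].astype(np.float32);rc=cv2.minAreaRect(pts)
        w=np.array([plane('wrist',q,.046,s)[:2] for q in cv2.boxPoints(rc)])
        print(st[i],rc,'\n',w.round(4),w.mean(0))
# fixed pegs
hi=(abs(P[...,2]-.098)<.004)&(v<320)
k,l,st,ce=cv2.connectedComponentsWithStats(hi.astype(np.uint8))
for i in range(1,k):
    if st[i,4]>150:print('pk',st[i],plane('wrist',ce[i],.098,s))
q=P[top];
if len(q)>200: print(cv2.minAreaRect((q[:,:2]*1000).astype(np.float32)))
E
python3 m2.py w4
```

```text
t 5.9 p [ 0.5835 -0.1535  0.1977] x [-1.5e-03  3.0e-04 -1.0e+00] y [9.900e-02 9.951e-01 1.000e-04] jawyaw 84.32 F [ 0.05  0.61 -1.6 ] M [ 0.04   0.016 -0.007] open 0.2550854182039877
top 41488
[270 186  28  27 707] ((283.5, 199.0), (26.0, 27.0), 90.0) 
 [[ 0.5709 -0.162 ]
 [ 0.5731 -0.1396]
 [ 0.5955 -0.1416]
 [ 0.5932 -0.1644]] [ 0.58317179 -0.15192336]
pk [421 199  34  32 770] [ 0.59328891 -0.0441932   0.098     ]
pk [114 200  33  32 761] [ 0.5722418  -0.25963972  0.098     ]
((584.31005859375, -151.78294372558594), (341.67034912109375, 100.7977066040039), 84.43122863769531)
```

View pics/w4.png

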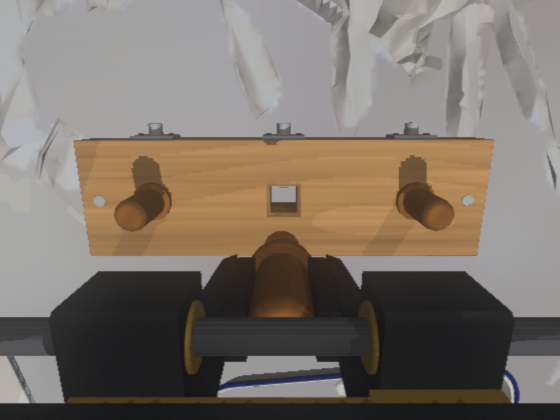

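The wrist view shows the socket at (283.5,200), midway between the fixed pegs at (436,215) and (130,216). All three cues put the socket at about (0.583, -0.152). I'll check how the peg sits in the hand before descending.

```bash
cat > m3.py <<'E'
from h import *
s=show();im,d=r.snapshot('wrist')
P=cloud('wrist',d,s);T=R.from_quat(s['eef_rot']).as_matrix()
Q=(P-s['tool_pos'])@T
v,u=np.mgrid[:420,:560]
m=(u>230)&(u<330)&(v<316)&(d>0)&(Q[...,0]<.065)&(abs(Q[...,1])<.03)&(abs(Q[...,2])<.04)
q=Q[m];print(len(q),q.min(0),q.max(0))
for a in np.arange(-.01,.06,.004):
    k=q[(q[:,0]>=a)&(q[:,0]<a+.004)]
    if len(k)>8: print(round(a,3),len(k),'y',k[:,1].min().round(4),k[:,1].max().round(4),'mid',((k[:,1].min()+k[:,1].max())/2).round(4),'zmin',k[:,2].min().round(4))
print(to([.5834,-.152,.198],s))
E
python3 m3.py
```

```text
t 5.95 p [ 0.5836 -0.1513  0.198 ] x [-0.0012  0.0017 -1.    ] y [0.0963 0.9953 0.0015] jawyaw 84.47 F [-0.1   0.31  0.3 ] M [0.08  0.017 0.003] open 0.26126629361576814
6819 [-0.0460535  -0.02179356 -0.01403457] [0.04370418 0.01998309 0.00370477]
-0.01 406 y -0.0212 0.0193 mid -0.001 zmin -0.0116
-0.006 407 y -0.0218 0.0198 mid -0.001 zmin -0.0116
-0.002 281 y -0.0206 0.02 mid -0.0003 zmin -0.0114
0.002 156 y -0.0118 0.011 mid -0.0004 zmin -0.0129
0.006 708 y -0.0134 0.0127 mid -0.0003 zmin -0.014
0.01 85 y -0.0141 0.0133 mid -0.0004 zmin -0.0139
0.038 185 y -0.0093 0.0088 mid -0.0003 zmin -0.008
0.042 41 y -0.0094 0.0088 mid -0.0003 zmin -0.0078
[ 2.57787600e-06 -6.89831923e-04 -1.31344631e-04]
```

The peg is centred in the hand to within 0.5 mm and upright. The pose reading is noisy at about 1 mm, so I'll average it.

```bash
cat > avg.py <<'E'
from h import *
L=[]
W=[]
for i in range(8):
    s=r.get_state();L.append(np.r_[s['tool_pos'],s['contact_force'],s['eef_rot']])
    im,d=r.snapshot('wrist')
L=np.array(L);m=L.mean(0);print(s['clock'],m[:6].round(4),L[:,:6].std(0).round(4));T=R.from_quat(m[6:]).as_matrix();print(T.round(4))
print('to socket',T.T@(np.array([.5832,-.152,m[2]])-m[:3]))
E
python3 avg.py; python3 m2.py w5; python3 m2.py w6
```

```text
6.35 [ 0.584  -0.1506  0.1987 -0.0902  0.103  -0.6602] [1.000e-04 7.000e-04 2.000e-04 3.894e-01 5.891e-01 3.374e-01]
[[-2.000e-04  9.410e-02  9.956e-01]
 [ 1.200e-03  9.956e-01 -9.410e-02]
 [-1.000e+00  1.100e-03 -3.000e-04]]
to socket [-1.45907906e-06 -1.48291220e-03 -6.53215106e-04]
t 6.4 p [ 0.5841 -0.152   0.1988] x [ 1.e-04  1.e-04 -1.e+00] y [9.580e-02 9.954e-01 1.000e-04] jawyaw 84.5 F [-0.07  0.26 -0.6 ] M [0.025 0.027 0.003] open 0.25974193736682744
top 41353
[268 184  28  29 710] ((281.8962097167969, 198.3867950439453), (27.017953872680664, 27.88669776916504), 2.4895529747009277) 
 [[ 0.5939 -0.1648]
 [ 0.57   -0.1612]
 [ 0.5732 -0.1389]
 [ 0.5972 -0.142 ]] [ 0.5835899  -0.15172288]
pk [113 199  33  31 755] [ 0.57225378 -0.25970982  0.098     ]
pk [419 198  33  32 762] [ 0.59328891 -0.04410831  0.098     ]
((584.3397827148438, -152.0124969482422), (341.2027587890625, 100.49627685546875), 84.49141693115234)
t 6.45 p [ 0.584  -0.1522  0.1988] x [ 1.e-04  1.e-04 -1.e+00] y [9.610e-02 9.954e-01 1.000e-04] jawyaw 84.48 F [ 0.24  0.03 -0.7 ] M [-0.049  0.021 -0.034] open 0.25920483921365045
top 41366
[269 184  28  28 712] ((282.5, 197.5), (27.0, 27.0), 0.0) 
 [[ 0.5933 -0.1639]
 [ 0.5701 -0.1615]
 [ 0.5723 -0.139 ]
 [ 0.5956 -0.141 ]] [ 0.58281959 -0.15137507]
pk [113 198  33  32 750] [ 0.57230062 -0.25967929  0.098     ]
pk [419 199  33  31 763] [ 0.59332087 -0.04418109  0.098     ]
((584.2467651367188, -152.1483917236328), (341.5419616699219, 100.53570556640625), 84.51370239257812)
```

Settled: the tool is at (0.584,-0.152), within 1 mm of the socket axis. Descending to just above the mouth.

>>> arm_command --pt "0.015 0.02 0 -0.0007 0" --pt "0.015 0.03 0 0 0" --pt "0.015 0.025 0 0 0" --pt "0.015 0.015 0 0 0" --pt "0.015 0.005 0 0 0" --pt "0.015 0 0 0 0" --pt "0.015 0 0 0 0" --pt "0.015 0 0 0 0" --pt "0.015 0 0 0 0"

```text
clock: 7.62
tool_pos: [0.5835, -0.1525, 0.1041]
eef_rot: [0.034, 0.706, -0.034, 0.707]
contact_force: [0.0, -0.6, -1.0]
opening: 0.256
```

```bash
python3 avg.py
python3 - <<'E'
from h import *
for n in('wrist','scene','side'):
    im,d=r.snapshot(n);im=im[:,:,::-1]
    if n=='scene': im=cv2.resize(im[195:295,330:480],(800,533),interpolation=2)
    if n=='side': im=cv2.resize(im[130:220,230:350],(800,600),interpolation=2)
    cv2.imwrite(f'pics/{n}7.png',im)
E
```

```text
7.975 [ 0.5834 -0.1525  0.1038  0.1203 -0.244  -0.5486] [1.000e-04 0.000e+00 1.000e-04 5.975e-01 4.729e-01 3.850e-01]
[[ 3.000e-04  9.670e-02  9.953e-01]
 [ 0.000e+00  9.953e-01 -9.670e-02]
 [-1.000e+00  1.000e-04  2.000e-04]]
to socket [-3.50851919e-08  4.72659499e-04 -2.45203095e-04]
```

View pics/wrist7.png

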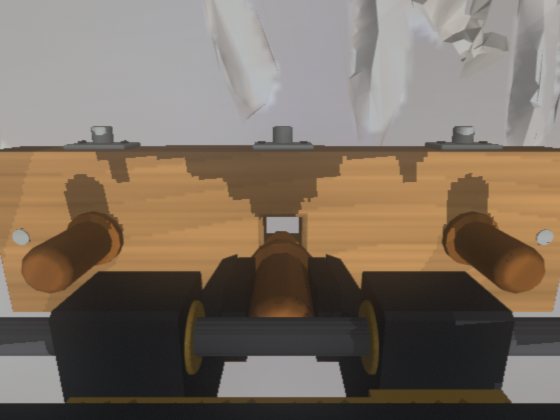

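View pics/scene7.png

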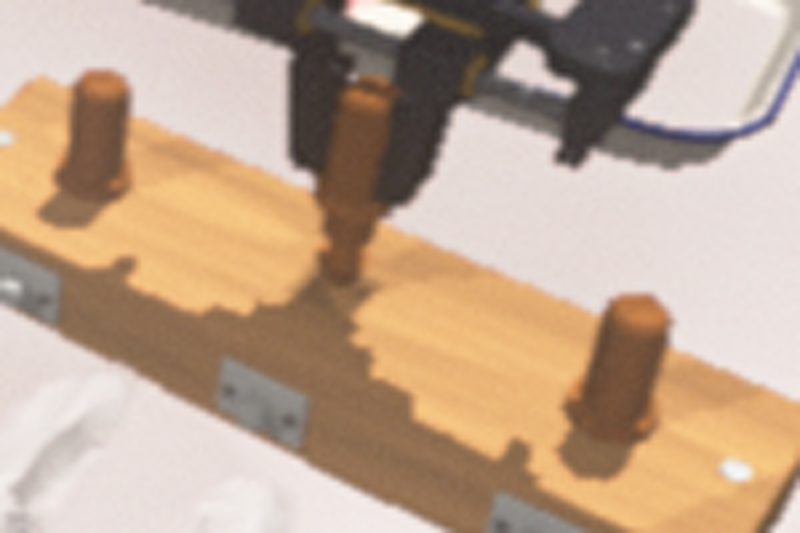

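View pics/side7.png

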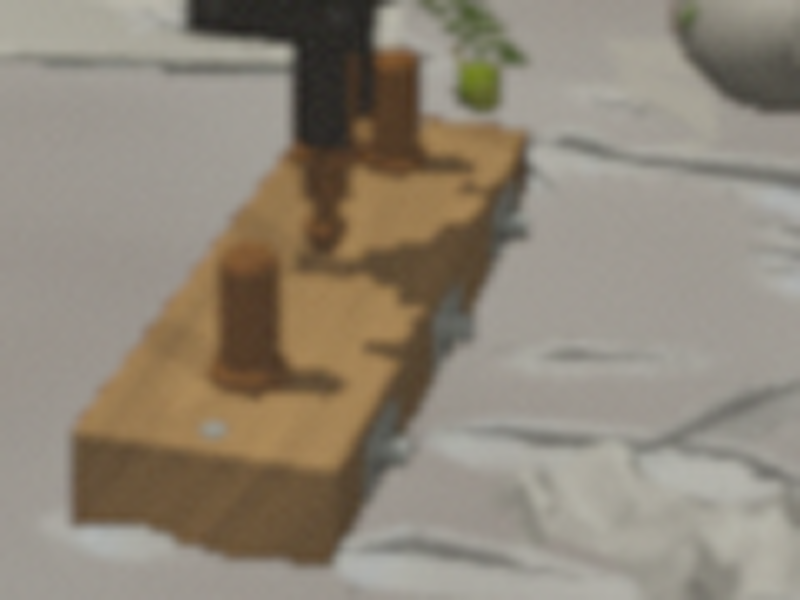

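The foot hangs over the socket: in the wrist view the mouth spans columns 263–302 and the foot is at 282. Entering gently.

>>> arm_command --pt "0.015 0.003 0 0 0" --pt "0.015 0.003 0 0 0" --pt "0.015 0.003 0 0 0" --pt "0.015 0.003 0 0 0" --pt "0.015 0.003 0 0 0" --pt "0.015 0 0 0 0" --pt "0.015 0 0 0 0"

```text
clock: 9.05
tool_pos: [0.5834, -0.1525, 0.0887]
eef_rot: [0.034, 0.706, -0.034, 0.706]
contact_force: [-1.0, -0.7, -0.6]
opening: 0.262
```

```bash
python3 avg.py
```

```text
9.4 [ 0.5834 -0.1525  0.0888 -0.2607 -0.1716 -0.5929] [0.     0.     0.     0.5284 0.3238 0.3792]
[[ 2.000e-04  9.660e-02  9.953e-01]
 [ 0.000e+00  9.953e-01 -9.660e-02]
 [-1.000e+00  1.000e-04  2.000e-04]]
to socket [-2.91771564e-08  4.65244547e-04 -2.56164834e-04]
```

The tip is about 9 mm inside the mouth with no contact force. Continuing to the catch.

>>> arm_command --pt "0.015 0.003 0 0 0" --pt "0.015 0.003 0 0 0" --pt "0.015 0.002 0 0 0" --pt "0.015 0.002 0 0 0" --pt "0.015 0.002 0 0 0" --pt "0.015 0 0 0 0" --pt "0.015 0 0 0 0"

```text
clock: 10.32
tool_pos: [0.5834, -0.1525, 0.0767]
eef_rot: [0.034, 0.706, -0.034, 0.706]
contact_force: [-0.3, 0.2, -0.8]
opening: 0.258
```

```bash
python3 avg.py
```

```text
10.675 [ 0.5834 -0.1525  0.0768  0.0894  0.0681 -0.6925] [0.     0.     0.     0.5208 0.3504 0.5507]
[[ 2.000e-04  9.660e-02  9.953e-01]
 [ 1.000e-04  9.953e-01 -9.660e-02]
 [-1.000e+00  1.000e-04  1.000e-04]]
to socket [-5.10368300e-10  4.59061783e-04 -2.24336775e-04]
```

>>> arm_command --pt "0.015 0.002 0 0 0" --pt "0.015 0.002 0 0 0" --pt "0.015 0.002 0 0 0" --pt "0.015 0 0 0 0"

```text
clock: 11.22
tool_pos: [0.5836, -0.1525, 0.0708]
eef_rot: [0.034, 0.706, -0.034, 0.706]
contact_force: [-1.2, -0.9, 1.7]
opening: 0.263
```

>>> arm_command --pt "0.015 0.002 0 0 0" --pt "0.015 0.002 0 0 0" --pt "0.015 0 0 0 0"

```text
clock: 11.6
tool_pos: [0.5834, -0.1525, 0.067]
eef_rot: [0.034, 0.706, -0.034, 0.706]
contact_force: [-1.2, -1.0, 4.0]
opening: 0.259
```

>>> arm_command --pt "0.015 0.002 0 0 0" --pt "0.015 0.001 0 0 0" --pt "0.015 0 0 0 0"

```text
clock: 11.98
tool_pos: [0.5835, -0.1525, 0.0641]
eef_rot: [0.034, 0.706, -0.034, 0.706]
contact_force: [-1.0, 0.3, 5.1]
opening: 0.26
```

The catch is being pushed back (4–5 N). Continuing in smaller steps.

>>> arm_command --pt "0.015 0.001 0 0 0" --pt "0.015 0.001 0 0 0" --pt "0.015 0.001 0 0 0" --pt "0.015 0 0 0 0"

```text
clock: 12.48
tool_pos: [0.5829, -0.1524, 0.0602]
eef_rot: [0.034, 0.707, -0.034, 0.706]
contact_force: [0.1, 0.1, -0.8]
opening: 0.26
```

>>> arm_command --pt "0.015 0.001 0 0 0" --pt "0.015 0.001 0 0 0" --pt "0.015 0 0 0 0"

```text
clock: 12.85
tool_pos: [0.5831, -0.1525, 0.0589]
eef_rot: [0.034, 0.706, -0.034, 0.706]
contact_force: [-0.9, -0.0, 4.3]
opening: 0.256
```

>>> arm_command --pt "0.015 0.001 0 0 0" --pt "0.015 0 0 0 0"

```text
clock: 13.1
tool_pos: [0.5832, -0.1525, 0.0589]
eef_rot: [0.034, 0.706, -0.034, 0.706]
contact_force: [-3.4, 0.4, 11.2]
opening: 0.259
```

The force fell to zero at z = 0.060 (the snap). It then rose to 11 N at a hard stop at z = 0.0589, the same height as when the collar sat on the 46 mm block. I'll look before pulling.

```bash
cat > look.py <<'E'
from h import *
import sys
k=sys.argv[1]
for n in('scene','side'):
    im,d=r.snapshot(n);im=im[:,:,::-1]
    if n=='scene': im=cv2.resize(im[195:295,330:480],(800,533),interpolation=2)
    if n=='side': im=cv2.resize(im[130:220,230:350],(800,600),interpolation=2)
    cv2.imwrite(f'pics/{n}{k}.png',im)
E
python3 look.py 8; python3 avg.py
```

```text
13.55 [ 0.5832 -0.1525  0.0589 -3.4576  0.4178 11.5079] [0.     0.     0.     0.4362 0.3677 0.3046]
[[-0.000e+00  9.660e-02  9.953e-01]
 [-4.000e-04  9.953e-01 -9.660e-02]
 [-1.000e+00 -4.000e-04  0.000e+00]]
to socket [-1.93259325e-07  4.59120614e-04 -6.60168920e-06]
```

View pics/scene8.png

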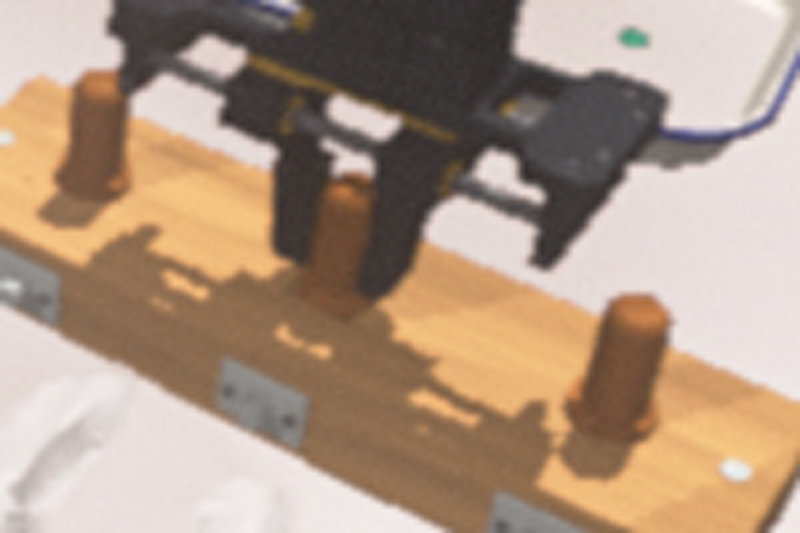

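The collar sits on the rack at (335,298), like the fixed pegs. Now I'll unload and start the pull test.

>>> arm_command --pt "0.015 -0.0005 0 0 0" --pt "0.015 -0.0005 0 0 0" --pt "0.015 -0.0005 0 0 0" --pt "0.015 -0.0005 0 0 0" --pt "0.015 -0.0005 0 0 0" --pt "0.015 0 0 0 0"

```text
clock: 14.35
tool_pos: [0.5834, -0.1525, 0.0601]
eef_rot: [0.034, 0.706, -0.034, 0.706]
contact_force: [0.2, 0.3, -1.2]
opening: 0.261
```

>>> arm_command --pt "0.015 -0.0003 0 0 0" --pt "0.015 -0.0003 0 0 0" --pt "0.015 -0.0003 0 0 0" --pt "0.015 -0.0003 0 0 0" --pt "0.015 0 0 0 0"

```text
clock: 14.98
tool_pos: [0.5831, -0.1525, 0.0612]
eef_rot: [0.034, 0.706, -0.034, 0.706]
contact_force: [-0.5, -0.1, -3.2]
opening: 0.256
```

>>> arm_command --pt "0.015 -0.0002 0 0 0" --pt "0.015 -0.0002 0 0 0" --pt "0.015 -0.0002 0 0 0" --pt "0.015 0 0 0 0"

```text
clock: 15.48
tool_pos: [0.5829, -0.1524, 0.0615]
eef_rot: [0.034, 0.707, -0.034, 0.706]
contact_force: [0.4, 0.3, -8.2]
opening: 0.263
```

>>> arm_command --pt "0.015 -0.0002 0 0 0" --pt "0.015 -0.0002 0 0 0" --pt "0.015 -0.0002 0 0 0" --pt "0.015 0 0 0 0"

```text
clock: 15.98
tool_pos: [0.5827, -0.1524, 0.062]
eef_rot: [0.034, 0.707, -0.034, 0.706]
contact_force: [-0.7, 0.4, -15.1]
opening: 0.258
```

>>> arm_command --pt "0.015 -0.0001 0 0 0" --pt "0.015 0 0 0 0" --pt "0.015 0 0 0 0" --pt "0.015 0 0 0 0" --pt "0.015 0 0 0 0"

```text
clock: 16.6
tool_pos: [0.5828, -0.1524, 0.0624]
eef_rot: [0.034, 0.707, -0.034, 0.706]
contact_force: [-0.4, -0.6, -18.7]
opening: 0.257
```

>>> arm_command --pt "0.015 0 0 0 0" --pt "0.015 0 0 0 0" --pt "0.015 0 0 0 0" --pt "0.015 0 0 0 0" --pt "0.015 0 0 0 0"

```text
clock: 17.23
tool_pos: [0.583, -0.1525, 0.0625]
eef_rot: [0.034, 0.707, -0.034, 0.706]
contact_force: [-1.7, -0.3, -20.0]
opening: 0.259
```

```bash
python3 avg.py
```

```text
17.575 [  0.583   -0.1525   0.0626  -1.6362   0.2445 -20.6694] [0.     0.     0.     0.5753 0.5227 0.438 ]
[[-6.000e-04  9.660e-02  9.953e-01]
 [ 1.000e-04  9.953e-01 -9.660e-02]
 [-1.000e+00  0.000e+00 -6.000e-04]]
to socket [-7.71785399e-08  4.89973785e-04  1.30015567e-04]
```

The force creeps upward because the controller removes its lag, reaching 20.7 N (under 25). I'll ease off to settle at 15 N.

>>> arm_command --pt "0.015 0.0003 0 0 0" --pt "0.015 0 0 0 0"

```text
clock: 17.88
tool_pos: [0.5833, -0.1525, 0.0625]
eef_rot: [0.034, 0.706, -0.034, 0.706]
contact_force: [-2.2, 0.9, -19.1]
opening: 0.264
```

```bash
python3 avg.py
```

```text
18.225 [  0.5833  -0.1525   0.0625  -2.0133   0.6172 -18.7971] [0.     0.     0.     0.4359 0.4587 0.7543]
[[-0.      0.0966  0.9953]
 [ 0.      0.9953 -0.0966]
 [-1.      0.     -0.    ]]
to socket [ 1.24066703e-08  4.80471262e-04 -1.42414165e-04]
```

>>> arm_command --pt "0.015 0.0003 0 0 0" --pt "0.015 0 0 0 0" --pt "0.015 0 0 0 0"

```text
clock: 18.65
tool_pos: [0.5835, -0.1525, 0.0623]
eef_rot: [0.034, 0.706, -0.034, 0.706]
contact_force: [-2.4, 0.6, -16.2]
opening: 0.259
```

```bash
python3 avg.py
```

```text
19.0 [  0.5835  -0.1525   0.0622  -2.257    0.3172 -16.0046] [0.     0.     0.     0.5625 0.5105 0.4112]
[[ 3.000e-04  9.660e-02  9.953e-01]
 [ 0.000e+00  9.953e-01 -9.660e-02]
 [-1.000e+00  0.000e+00  3.000e-04]]
to socket [-9.13379111e-08  4.72470651e-04 -3.21853474e-04]
```

>>> arm_command --pt "0.015 0 0 0 0" --pt "0.015 0 0 0 0" --pt "0.015 0 0 0 0" --pt "0.015 0 0 0 0" --pt "0.015 0 0 0 0"

```text
clock: 19.68
tool_pos: [0.5834, -0.1525, 0.0622]
eef_rot: [0.034, 0.706, -0.034, 0.706]
contact_force: [-2.0, 0.7, -15.6]
opening: 0.258
```

>>> arm_command --pt "0.015 0 0 0 0" --pt "0.015 0 0 0 0" --pt "0.015 0 0 0 0" --pt "0.015 0 0 0 0" --pt "0.015 0 0 0 0"

```text
clock: 20.3
tool_pos: [0.5834, -0.1525, 0.0621]
eef_rot: [0.034, 0.706, -0.034, 0.706]
contact_force: [-1.3, 0.5, -15.7]
opening: 0.258
```

```bash
python3 avg.py
```

```text
20.65 [  0.5834  -0.1525   0.0621  -1.564    0.2767 -14.9615] [0.     0.     0.     0.3178 0.3768 0.4936]
[[ 1.000e-04  9.660e-02  9.953e-01]
 [ 1.000e-04  9.953e-01 -9.660e-02]
 [-1.000e+00  1.000e-04  1.000e-04]]
to socket [ 1.17493096e-08  4.59633138e-04 -2.21422971e-04]
```

It held at 15–16 N for over 1.5 s without giving way. Now I'll lower it back to flush.

>>> arm_command --pt "0.015 0.0005 0 0 0" --pt "0.015 0.0005 0 0 0" --pt "0.015 0.0005 0 0 0" --pt "0.015 0.0005 0 0 0" --pt "0.015 0.0005 0 0 0" --pt "0.015 0.0005 0 0 0" --pt "0.015 0 0 0 0" --pt "0.015 0 0 0 0"

```text
clock: 21.7
tool_pos: [0.5838, -0.1525, 0.0593]
eef_rot: [0.034, 0.706, -0.034, 0.707]
contact_force: [-2.8, 1.0, 0.7]
opening: 0.262
```

```bash
python3 avg.py
```

```text
22.05 [ 0.5838 -0.1525  0.0592 -2.3846  0.2718  0.6217] [0.000e+00 0.000e+00 1.000e-04 6.440e-01 4.316e-01 5.719e-01]
[[ 1.000e-03  9.660e-02  9.953e-01]
 [ 1.000e-04  9.953e-01 -9.660e-02]
 [-1.000e+00  2.000e-04  1.000e-03]]
to socket [-5.62854150e-07  4.36678898e-04 -6.52871699e-04]
```

>>> arm_command --pt "0.015 0.0004 0 -0.0003 0" --pt "0.015 0.0004 0 0 0" --pt "0.015 0 0 0 0" --pt "0.015 0 0 0 0"

```text
clock: 22.6
tool_pos: [0.5837, -0.1525, 0.0589]
eef_rot: [0.034, 0.706, -0.034, 0.707]
contact_force: [-2.3, -0.3, 5.9]
opening: 0.256
```

```bash
python3 avg.py
```

```text
22.95 [ 0.5837 -0.1525  0.0589 -2.2038  0.2301  5.2373] [0.     0.     0.     0.679  0.3022 0.4846]
[[ 1.400e-03  9.660e-02  9.953e-01]
 [-1.000e-04  9.953e-01 -9.660e-02]
 [-1.000e+00 -0.000e+00  1.500e-03]]
to socket [-7.31355280e-07  4.28031771e-04 -5.01789730e-04]
```

Flush again at z = 0.0589, so the grip did not slip. Releasing and retreating.

>>> arm_command --pt "0.06 0 0 0 0" --pt "0.06 0 0 0 0" --pt "0.06 0 0 0 0" --pt "0.06 0 0 0 0"

```text
clock: 23.5
tool_pos: [0.5832, -0.1524, 0.0582]
eef_rot: [0.034, 0.706, -0.034, 0.706]
contact_force: [-0.1, 0.6, 0.2]
opening: 0.671
```

>>> arm_command --pt "0.06 -0.01 0 0 0" --pt "0.06 -0.03 0 0 0" --pt "0.06 -0.03 0 0 0" --pt "0.06 -0.03 0 0 0" --pt "0.06 -0.03 0 0 0" --pt "0.06 -0.02 0 0 0" --pt "0.06 0 0 0 0" --pt "0.06 0 0 0 0"

```text
clock: 24.5
tool_pos: [0.5824, -0.1525, 0.2077]
eef_rot: [0.034, 0.707, -0.034, 0.706]
contact_force: [-0.5, -0.1, 0.0]
opening: 0.682
```

```bash
python3 look.py 9
python3 - <<'E'
from h import *
s=show();im,d=r.snapshot('wrist');cv2.imwrite('pics/w9.png',im[:,:,::-1])
P=cloud('wrist',d,s);v,u=np.mgrid[:420,:560]
hi=(abs(P[...,2]-.098)<.005)&(v<320)
k,l,st,ce=cv2.connectedComponentsWithStats(hi.astype(np.uint8))
for i in range(1,k):
    if st[i,4]>100:print('pk',st[i],np.median(P[l==i],0),plane('wrist',ce[i],.098,s))
E
```

```text
t 24.6 p [ 0.5823 -0.1524  0.2072] x [-2.1e-03  4.0e-04 -1.0e+00] y [9.650e-02 9.953e-01 2.000e-04] jawyaw 84.46 F [-0.42 -0.14 -0.5 ] M [ 0.01  -0.007 -0.024] open 0.6788765429810737
pk [119 198  32  31 746] [ 0.57228366 -0.25971083  0.09716995] [ 0.57206923 -0.25937144  0.098     ]
pk [414 198  33  31 744] [ 0.59326664 -0.04404974  0.09733279] [ 0.5931057  -0.04437227  0.098     ]
pk [266 200  32  31 736] [ 0.58409818 -0.15275763  0.09730663] [ 0.58392996 -0.15271004  0.098     ]
```

View pics/w9.png

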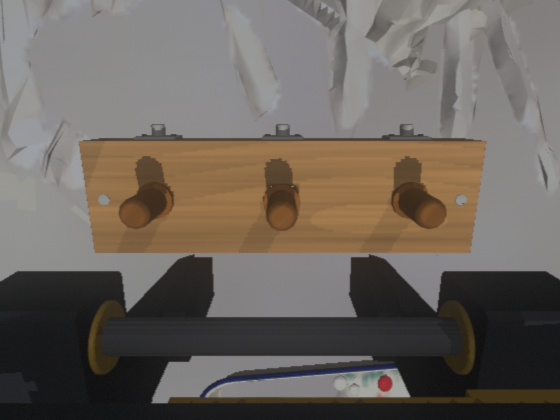

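View pics/scene9.png

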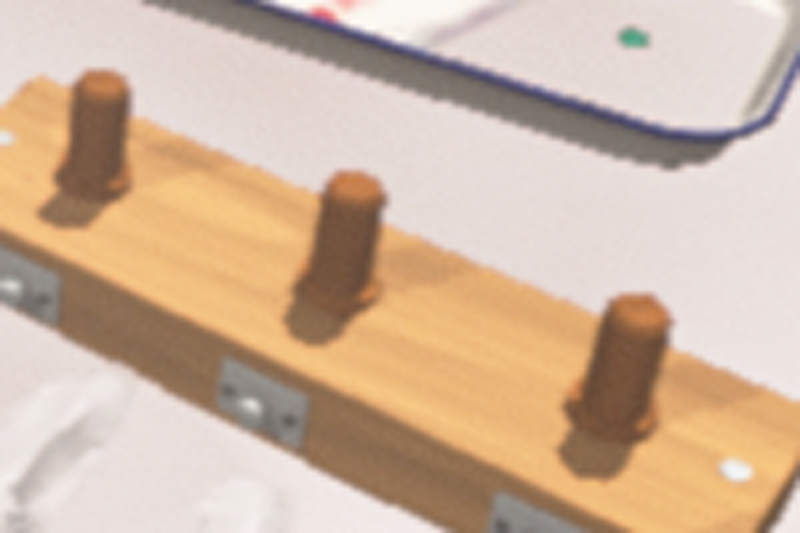

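View pics/side9.png

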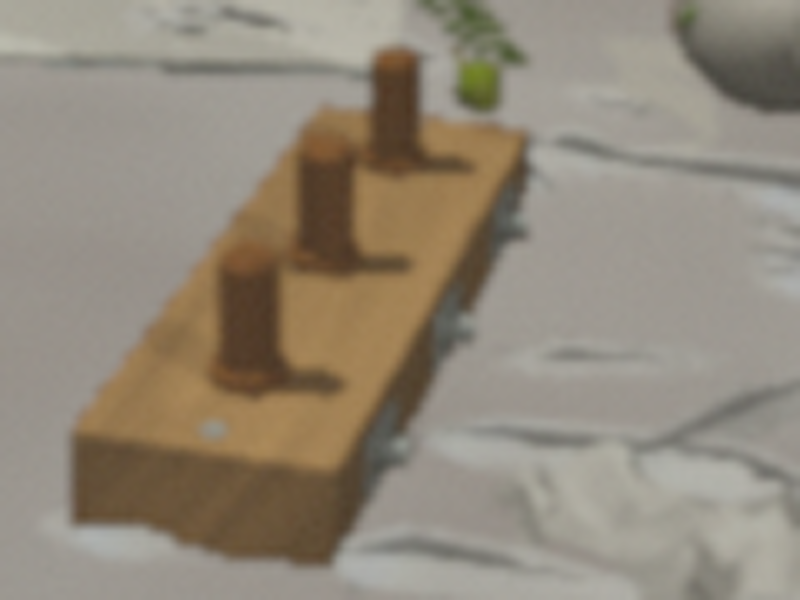

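All three pegs stand upright and level: the tops measure 97.2, 97.3 and 97.3 mm, and the middle one is ours. The gripper is clear. Handing in.

```bash
python3 -c "
from plant import r
print(r.finish_job())"
```

```text
the job is handed in; nothing more can be done
None
```

The collared peg is locked upright in the rack's middle socket, and the job was handed in at about 25 s of the 64 s allowed. The plain dowel was not touched; I last saw it standing in the peg block just after I lifted the peg out.

- **Press:** The catch resisted with about 5 N, then the force fell to zero as it snapped in. The collar stopped hard on the rack, and the highest force I read was about 11.5 N.
- **Pull test:** The peg rose about 2 mm to the catch. I raised the force slowly to 15 N, but it crept up to 20.7 N as the controller caught up. I eased it back, and it held at about 15 to 16 N for over 1.5 s without giving way. The highest average I read was 20.7 N, under the 25 N limit, though I only read the force between moves.
- **Afterwards:** I set the peg back down at the same seated height, with no slip in the grip, and let go. The last pictures show it upright, with its top level with the two fixed pegs within 0.2 mm and about 1 mm from the midpoint between them. The gripper was well clear.

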